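Make up two bead-making kits

TASK

Make up the two bead-making kits from the stock on the bench. In the tray with two compartments lay the grey rubbing stone lengthwise in the long compartment and the small clay mould with seven large holes in the short one; in the tray with three compartments put the metal tin in the middle, and the smallest clay mould (many fine holes) and the squat white jar one in each end compartment. Everything stands upright and flat on its tray's floor inside its compartment, and the blue bottle, the white bowl and the big clay mould are left where they are.

Things in the scene. Friction and masses are not known exactly. Their poses are not given: they have to be found in the camera images.
- coarse_mould: Round bead mould of fired clay, 62 mm diameter, 32 mm high, seven large (12 mm) holes drawn in its top, which is level and solid. Loose. Origin: centre of its underside; z up.
- fine_mould: Round bead mould of the same clay, 46 mm diameter, 32 mm high, nineteen fine (4 mm) holes in its top. Loose. Origin: centre of its underside; z up.
- stone: Grey rubbing stone, a bar lying flat: 92 mm along its y axis, 36 mm along its x axis, 30 mm high. Loose. Origin: centre of its underside; z up.
- tin: Closed bare-metal tin, upright, 40 mm diameter, 58 mm high, straight sides. Loose. Origin: centre of its underside; z up.
- jar: Squat white stoneware jar with a cork top, 48 mm diameter from 5 to 31 mm height, narrowing to a 42 mm neck, 40 mm high in all. Loose. Origin: centre of its underside; z up.
- tray_two: Low open wooden tray, 226 x 96 mm outside, its length along its y axis, bottom board 5 mm thick, rim and partitions 8 mm thick and 12 mm high above the bench (7 mm above the tray's floor); all compartments are 80 mm wide along x. It does not shift. Origin: centre of its underside, on the bench. Two compartments: the long one, 120 mm along y, is centred at y = -45 mm; the short one, 82 mm along y, is centred at y = +64 mm; both at x = 0.
- tray_three: Low open wooden tray, 226 x 96 mm outside, its length along its y axis, bottom board 5 mm thick, rim and partitions 8 mm thick and 12 mm high above the bench (7 mm above the tray's floor); all compartments are 80 mm wide along x. It does not shift. Origin: centre of its underside, on the bench. Three equal compartments, 64.6 mm along y, centred at y = -72.7, 0 and +72.7 mm, x = 0.
- blue_bottle: Bystander: dark blue glass bottle, 72 mm diameter, 200 mm high, standing. Origin: centre of its underside.
- bowl: Bystander: white bowl, 136 mm across the rim, 50 mm high. Origin: centre of its underside.
- big_mould: Bystander: big pale clay mould, a disc of 130 mm diameter, 30 mm high, with many holes, beyond the trays. Origin: centre of its underside.
Mind the look-alikes: they are no part of the job. What is shaped like the tray_three but red is not meant.

How it is judged:
At the end, for the whole second after the job is handed in: Two-part tray: stone in the long compartment along it (0.45 rad), seven-hole mould in the short. Three-part tray: tin in the middle, fine mould and jar at the ends, either way round. Each inside its compartment, underside within 3 mm of the floor, upright within 0.1 rad, at rest (x of coarse_mould in the frame of tray_two between -0.012 and 0.012 m and y of coarse_mould in the frame of tray_two between 0.051 and 0.077 m and z of coarse_mould in the frame of tray_two between 0.002 and 0.008 m and x of stone in the frame of tray_two between -0.025 and 0.025 m and y of stone in the frame of tray_two between -0.063 and -0.027 m and z of stone in the frame of tray_two between 0.002 and 0.008 m and angle between the y axis of stone and the y axis of tray_two, either way round below 0.45 rad and x of tin in the frame of tray_three between -0.022 and 0.022 m and y of tin in the frame of tray_three between -0.014 and 0.014 m and z of tin in the frame of tray_three between 0.002 and 0.008 m and (((x of fine_mould in the frame of tray_three between -0.019 and 0.019 m and y of fine_mould in the frame of tray_three between 0.0607 and 0.0847 m and z of fine_mould in the frame of tray_three between 0.002 and 0.008 m) and (x of jar in the frame of tray_three between -0.018 and 0.018 m and y of jar in the frame of tray_three between -0.0837 and -0.0617 m and z of jar in the frame of tray_three between 0.002 and 0.008 m)) or ((x of fine_mould in the frame of tray_three between -0.019 and 0.019 m and y of fine_mould in the frame of tray_three between -0.0847 and -0.0607 m and z of fine_mould in the frame of tray_three between 0.002 and 0.008 m) and (x of jar in the frame of tray_three between -0.018 and 0.018 m and y of jar in the frame of tray_three between 0.0617 and 0.0837 m and z of jar in the frame of tray_three between 0.002 and 0.008 m))) and angle between each of coarse_mould, fine_mould, stone, tin, jar's own z axis and vertical below 0.1 rad and linear speed of each of coarse_mould, fine_mould, stone, tin, jar below 0.02 m/s and angular speed of each of coarse_mould, fine_mould, stone, tin, jar below 0.2 rad/s); the robot touches nothing.
It fails at once if the blue bottle was moved by more than 25 mm (distance of blue_bottle from where it was at the start of the episode above 0.025 m).
It fails at once if the white bowl was moved by more than 25 mm (distance of bowl from where it was at the start of the episode above 0.025 m).
It fails at once if the big clay mould was moved by more than 25 mm (distance of big_mould from where it was at the start of the episode above 0.025 m).
It also fails if it takes over 109 s, if anything falls off the work surface, if the arm or the gripper's body presses on something with over 40 N, if the wrist force passes 120 N, or if a joint passes its speed limit or range.

ROBOT

A 7-joint arm with a two-finger parallel gripper is mounted at the origin on the work surface. World frame = base frame: x ahead of the robot, y to its left, z up, the work surface at z = 0. Lengths are in m, angles in rad, forces in N, time in s.
With the tool pointing down it reaches from about 0.35 to 0.9 m from the base axis. Payload 8.1 kg.
Tool frame: the origin (TCP) lies on the centre line of the jaws, within the pads' length; the fingertips stand 11 mm ahead of it and the grasp point (between the pads) lies 8 mm behind it; z points along the fingers, y is the line along which they close (so a half turn about z gives the same grasp; the last joint's range is limited). The gripper opens to 92 mm and grips with 3 to 60 N. Pads are 19 mm wide; open, the fingers measure 130 mm over their backs; the gripper's body (75 mm by 190 mm) begins 47 mm behind the grasp point.
Start: joints at [-1.367, 0.434, 0.025, 1.573, -0.012, 1.134, -0.075], TCP at [0.189, 0.596, 0.238] pointing down, gripper open.
Joint ranges: [-2.62, 2.62], [-0.44, 2.09], [-1.27, 1.32], [0.08, 2.57], [-1.32, 4.46], [0.12, 2], [-2.74, 2.74]. Speed limits (rad/s): [2.22, 2.22, 3.01, 3.01, 3.14, 3.14, 3.14].

INTERFACE

Orientations are given as a rotation vector (axis times angle).
In Python, from plant import sensors, get_image, calibration, ctrl gives the robot as it stands. The module is installed in compiled form; this text tells all that it offers.
- The arm moves only by the tool jog_arm, never from a script. Its arguments are lists of equal length, an entry for each row: "dp": the shift along the tool's x, y, z scaled (see below), a list of three; "rotation": the turn, a rotation vector about the tool's x, y, z scaled (see below), a list of three. A call has 1 to 20 rows; each row shifts and turns the commanded pose from where the row before left it, along the tool's axes as they then stand; what a row does not reach is not made up. The controller multiplies each number of a shift by 30 mm and each number of a turn by 0.12 rad. A row lasts 1/8 s, in which the tool goes at most 62.5 mm and 10.7 degrees, less where a joint would pass 70% of its speed; a pose out of reach is approached as far as the arm can. A call with a number of a shift or a turn outside -1 to 1 is refused whole. A call with a gripper value outside its range is refused whole. "grip" is the opening, from -1 (shut) to 1 (fully open), set as the call begins (left out, the last holds). The fingers move at their own pace and stop on an object; "grip_force" is the grip in N (left out, the last holds). Time passes only in rows, so rows that do not move let the fingers close. It gives the time, the measured TCP pose, the force, the opening and the grip force at its end, in the units of the state.
- sensors.sense(): the state, without advancing time (a new reading comes with each control period).
- get_image(name): name is "scene" or "side" or "wrist"; returns the picture (384x512x3 uint8, red, green, blue); there is no depth.
- calibration(name): a dict with "mtx" (3x3 intrinsics, pixels), "camera_from_world" (4x4, takes a point from world to camera coordinates). Camera axes: x right, y down, z forward; pixel columns grow to the right and rows downward; lengths in m; the calibration is good to about 2 mm. The wrist camera is an equidistant fisheye: a pixel r from the principal point sees the ray r / f radians off the axis. A picture is of the moment at which its call begins: read the wrist's pose just before it. calibration takes no time and is no camera call; for the wrist camera it gives the pose at the moment of the call.
- ctrl.hand_in(): hands the job in; it is judged then, once.
The state is a dict: "t": time; "qpos": joint angles; "dq": joint speeds; "joint_torque": joint torques, N m; "tcp_pos": TCP position; "orientation": TCP orientation; "contact_force": force on the tool from outside, world axes, zero at the start; "torque": the same for the moment, N m; "opening": finger opening in m; "finger_force": force on a finger pad.
Only numpy, scipy, OpenCV 4.12 (cv2) and the standard library are available. Lean on these libraries where they do the work, as an engineer would, in place of code of your own. Each camera call takes 0.05 s, during which the arm holds its last target. There are 200 camera calls.

## Working session

There is one attempt and no reset: what is moved stays moved. The work goes in short steps, Python scripts to look and compute and a tool call to move; the robot and the scene stay as the last step left them, time stands still between calls to the robot, and variables do not carry over. Pictures are saved under pics/ and viewed, at most 14 in all, crops included, and the job is handed in when it is done.

Besides the shell and the picture viewer there is one more tool, called after "Request:" as a command line: name --argument value ..., lists and objects as JSON in quotes. jog_arm: Moves the arm, as the interface text tells. Shifts and turns lie within -1 to 1; 1 stands for 30 mm of shift or 0.12 rad of turn. Its arguments: {"type":"object","properties":{"dp":{"type":"array","items":{"type":"array","items":{"type":"number","minimum":-1,"maximum":1}}},"rotation":{"type":"array","items":{"type":"array","items":{"type":"number","minimum":-1,"maximum":1}}},"grip":{"type":"number"},"grip_force":{"type":"number"}},"required":["dp","rotation"]}

```bash
mkdir -p pics; python3 - <<'E'
from plant import sensors,get_image,calibration
import cv2
s=sensors.sense();print({k:s[k] for k in('t','tcp_pos','orientation','opening','contact_force')})
for n in('scene','side','wrist'):
    cv2.imwrite(f'pics/{n}0.png',cv2.resize(get_image(n)[:,:,::-1],(800,600),interpolation=cv2.INTER_CUBIC))
    c=calibration(n);print(n,c['mtx'],c['camera_from_world'])
E
```

```text
{'t': 0.0, 'tcp_pos': array([0.18867974, 0.59533608, 0.23693428]), 'orientation': array([-4.80163769e-01, -3.10459334e+00,  2.47531373e-03]), 'opening': 0.09162721063261642, 'contact_force': array([ 0.56401193, -0.4497857 ,  0.24459699])}
scene [[448.05505784   0.         257.64423302]
 [  0.         448.05505784 191.64164514]
 [  0.           0.           1.        ]] [[ 0.5819327   0.8132203  -0.00520336 -0.2869159 ]
 [ 0.48605014 -0.3529284  -0.79949785 -0.22584802]
 [-0.65200429  0.46272485 -0.60064642  1.8892871 ]
 [ 0.          0.          0.          1.        ]]
side [[424.31229698   0.         258.08535572]
 [  0.         424.31229698 187.70479018]
 [  0.           0.           1.        ]] [[-0.99858979 -0.05233344  0.00892454  0.52176367]
 [-0.04124978  0.65903251 -0.75098243  0.07923885]
 [ 0.03341994 -0.75029152 -0.66026187  1.1960219 ]
 [ 0.          0.          0.          1.        ]]
wrist [[297.31863964   0.         250.52229205]
 [  0.         297.31863964 191.86117212]
 [  0.           0.           1.        ]] [[ 0.30187416  0.95334617 -0.00174996 -0.62539916]
 [ 0.9237322  -0.29204203  0.24785132 -0.03131091]
 [ 0.23577704 -0.07643641 -0.9687965   0.3897419 ]
 [ 0.          0.          0.          1.        ]]
```

View pics/scene0.png

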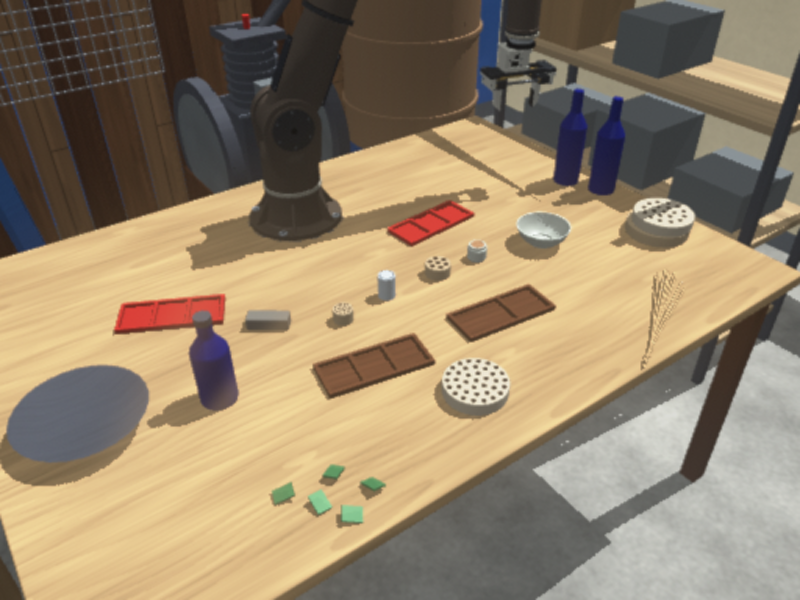

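View pics/side0.png

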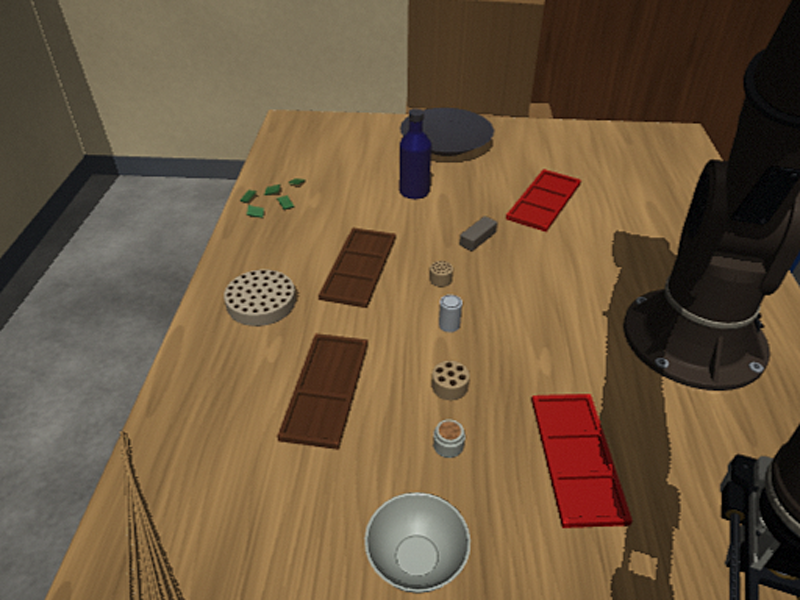

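The scene view shows the brown three-part tray at about (375,365) and the brown two-part tray at (500,312). The stone is at (268,320), the fine mould at (343,313), the tin at (387,285), the coarse mould at (438,267) and the jar at (477,251). In the side view they are at (358,266), (325,390), (478,233), (441,273), (450,313), (450,380) and (449,437).

Candidates: there are two red three-part trays in the side view, at (544,200) and (580,460). They are decoys, and the brown tray at (358,266) with two partitions is tray_three. I'll confirm this in enlarged crops.

```bash
python3 - <<'E'
import cv2
from plant import get_image
a=get_image('side')[:,:,::-1];b=get_image('scene')[:,:,::-1]
cv2.imwrite('pics/side_c.png',cv2.resize(a[135:300,170:330],None,fx=3.6,fy=3.6,interpolation=cv2.INTER_CUBIC))
cv2.imwrite('pics/scene_c.png',cv2.resize(b[145:260,150:360],None,fx=3.8,fy=3.8,interpolation=cv2.INTER_CUBIC))
E
```

```text
(no output)
```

View pics/side_c.png

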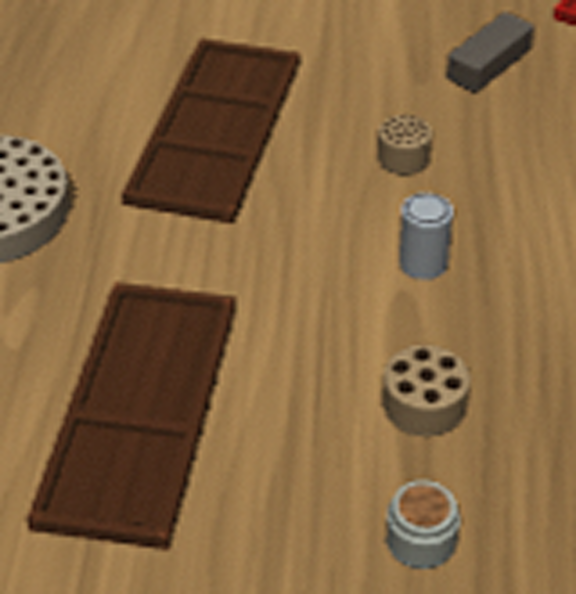

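View pics/scene_c.png

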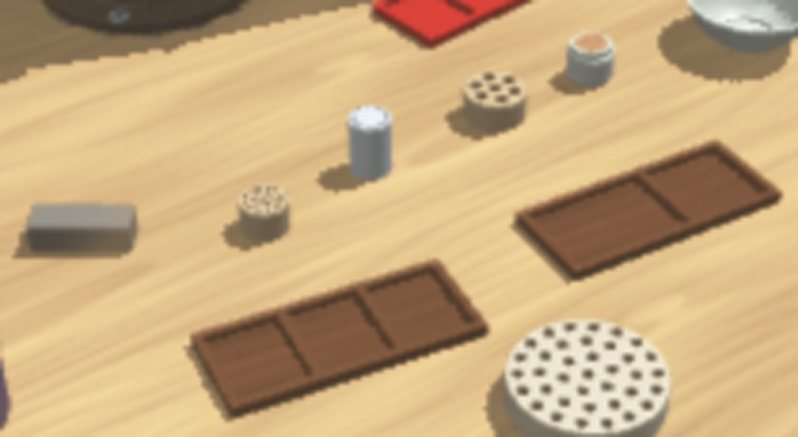

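The crops confirm the targets: the seven-hole mould is at side (427,377), the nineteen-hole one at (405,130), and the brown trays have 2 and 1 partitions. Next I'll triangulate.

```bash
cat > h.py <<'E'
import numpy as np,cv2
from plant import sensors,get_image,calibration
def P(n):
    c=calibration(n);return c['mtx']@c['camera_from_world'][:3]
def tri(a,b):
    X=cv2.triangulatePoints(P('side'),P('scene'),np.array(a,float).reshape(2,1),np.array(b,float).reshape(2,1))[:,0]
    return X[:3]/X[3]
def onz(n,p,z):
    M=P(n);H=M[:,[0,1,3]].copy();H[:,2]+=M[:,2]*z
    v=np.linalg.solve(H,[p[0],p[1],1]);return v[:2]/v[2]
sc=lambda p:((p[0]+.5)/3.6-.5+170,(p[1]+.5)/3.6-.5+135)
cc=lambda p:((p[0]+.5)/3.8-.5+150,(p[1]+.5)/3.8-.5+145)
E
python3 - <<'E'
from h import *
D=dict(fine=((405,130),(263,197),.032),tin=((428,208),(370,117),.058),coarse=((427,377),(495,88),.032),jar=((424,503),(593,43),.04),
s1=((510,14),(32,204),.03),s2=((534,25),(32,204),.03),stone=((491,42),(82,217),.03))
for k,(a,b,z) in D.items():print(k,tri(sc(a),cc(b)).round(4),onz('side',sc(a),z).round(4),onz('scene',cc(b),z).round(4))
for nm,S,C in(('three',[(203,40),(300,53),(234,212),(124,196)],[(233,409),(192,337),(437,262),(488,326)]),('two',[(117,285),(236,297),(168,537),(32,518)],[(574,273),(517,217),(717,143),(780,190)])):
    X=np.array([tri(sc(a),cc(b)) for a,b in zip(S,C)]);A=np.array([onz('side',sc(a),.012) for a in S]);B=np.array([onz('scene',cc(a),.012) for a in C])
    for Q in(X,A,B):
        d=(Q[2]+Q[3]-Q[0]-Q[1])[:2]/2;print(nm,Q.mean(0).round(4),'len',np.hypot(*d).round(4),'yaw',np.degrees(np.arctan2(-d[0],d[1])).round(2))
# stone top corners
for n,f,pp in(('side',sc,[(510,14),(534,25),(474,75),(448,56)]),('scene',cc,[(27,230),(32,204),(136,206),(134,230)])):
    q=np.array([onz(n,f(p),.03) for p in pp]);d=(q[2]+q[3]-q[0]-q[1])/2;print(n,q.mean(0).round(4),np.hypot(*d),np.degrees(np.arctan2(-d[0],d[1])))
E
```

```text
fine [ 0.456  -0.1335  0.0327] [ 0.4565 -0.1334] [ 0.4542 -0.1331]
tin [ 0.4388 -0.0066  0.0581] [ 0.4388 -0.0068] [ 0.4387 -0.0065]
coarse [0.4375 0.1415 0.0305] [0.4382 0.1435] [0.4384 0.14  ]
jar [0.4413 0.2605 0.0404] [0.4408 0.2596] [0.4416 0.2609]
s1 [ 0.3582 -0.3069  0.0391] [ 0.3604 -0.3139] [ 0.3403 -0.303 ]
s2 [ 0.338  -0.3019  0.0276] [ 0.339  -0.2975] [ 0.3403 -0.303 ]
stone [ 0.3789 -0.2737  0.0262] [ 0.3795 -0.2681] [ 0.3832 -0.2756]
three [ 0.6204 -0.1631  0.0096] len 0.2244 yaw -10.38
three [ 0.6193 -0.1612] len 0.225 yaw -10.37
three [ 0.6238 -0.1643] len 0.2234 yaw -10.38
two [0.6419 0.1582 0.0095] len 0.225 yaw -5.91
two [0.641 0.16 ] len 0.2228 yaw -6.07
two [0.6449 0.1561] len 0.2261 yaw -5.37
side [ 0.3786 -0.2681] 0.09481174779413258 -37.61283884527033
scene [ 0.3838 -0.2756] 0.09292615810075677 -36.856345355300704
```

Triangulated heights match the text. First I'll turn the tool so its y axis lies along world x, then head for the jar.

Request:
jog_arm --dp '[[0, 0, 0], [0, 0, 0], [0, 0, 0], [0, 0, 0], [0, 0, 0], [0, 0, 0], [0, 0, 0], [0, 0, 0], [0, 0, 0], [0, 0, 0], [0, 0, 0], [-1, 0.8, 0], [-1, 0.8, 0], [-1, 0.8, 0], [-1, 0.8, 0], [-1, 0.8, 0], [-1, 0.8, 0], [-1, 0.8, 0], [-1, 0.8, 0], [-1, 0.8, 0]]' --rotation '[[0, 0, 0.96], [0, 0, 0.96], [0, 0, 0.96], [0, 0, 0.96], [0, 0, 0.96], [0, 0, 0.96], [0, 0, 0.96], [0, 0, 0.96], [0, 0, 0.96], [0, 0, 0.96], [0, 0, 0.96], [0, 0, 0], [0, 0, 0], [0, 0, 0], [0, 0, 0], [0, 0, 0], [0, 0, 0], [0, 0, 0], [0, 0, 0], [0, 0, 0]]' --grip 1 --grip_force 20

```text
t: 2.75
tcp_pos: [0.4045, 0.3241, 0.2378]
orientation: [-2.225, -2.218, -0.0]
contact_force: [0.5, 0.8, 0.5]
opening: 0.0915
finger_force: 0.0
```

Request:
jog_arm --dp '[[-0.7, 0.4, 0.8], [-0.7, 0.4, 0.8], [-0.7, 0.4, 0.8], [0, 0, 0.8], [0, 0, 0], [0, 0, 0]]' --rotation '[[0, 0, 0], [0, 0, 0], [0, 0, 0], [0, 0, 0], [0, 0, 0], [0, 0, 0]]'

```text
t: 3.5
tcp_pos: [0.4399, 0.2625, 0.1425]
orientation: [-2.225, -2.218, -0.001]
contact_force: [0.6, 0.6, -0.4]
opening: 0.0919
finger_force: 0.0
```

```bash
cat >> h.py <<'E'
def wproj(X,c=None):
    c=c or calibration('wrist');p=c['camera_from_world']@np.append(X,1);r=np.hypot(p[0],p[1]);t=np.arctan2(r,p[2]);m=c['mtx']
    return np.array([m[0,2]+m[0,0]*t*p[0]/r,m[1,2]+m[1,1]*t*p[1]/r])
def wonz(p,z,c):
    m=c['mtx'];d=np.array([(p[0]-m[0,2])/m[0,0],(p[1]-m[1,2])/m[1,1]]);t=np.hypot(*d)
    ray=np.append(d/t*np.sin(t),np.cos(t));T=np.linalg.inv(c['camera_from_world']);w=T[:3,:3]@ray
    return T[:3,3]+w*(z-T[2,3])/w[2]
E
python3 - <<'E'
from h import *
import pickle
s=sensors.sense();c=calibration('wrist');im=get_image('wrist')[:,:,::-1].copy()
pickle.dump(c,open('cal1.pkl','wb'))
print(s['t'],s['tcp_pos'],s['orientation'],s['contact_force'])
im=cv2.resize(im,None,fx=1.5625,fy=1.5625,interpolation=cv2.INTER_CUBIC)
for X in[(.4413,.2605,.04),(.4383,.1415,.032),(.4388,-.0066,.058),(.6486,.2217,.005),(.6374,.1132,.005),(.6336,-.0915,.005)]:
    p=(wproj(np.array(X),c)+.5)*1.5625;print(X,p.round())
    cv2.drawMarker(im,tuple(int(v) for v in p),(0,255,0),cv2.MARKER_CROSS,10,1)
cv2.imwrite('pics/w1.png',im)
E
```

```text
3.5 [0.43992648 0.26250899 0.14248239] [-2.22451883e+00 -2.21834274e+00 -1.24826811e-03] [ 0.58744798  0.62827123 -0.4020734 ]
(0.4413, 0.2605, 0.04) [394. 310.]
(0.4383, 0.1415, 0.032) [390. 478.]
(0.4388, -0.0066, 0.058) [391. 634.]
(0.6486, 0.2217, 0.005) [672. 346.]
(0.6374, 0.1132, 0.005) [633. 470.]
(0.6336, -0.0915, 0.005) [577. 622.]
```

View pics/w1.png

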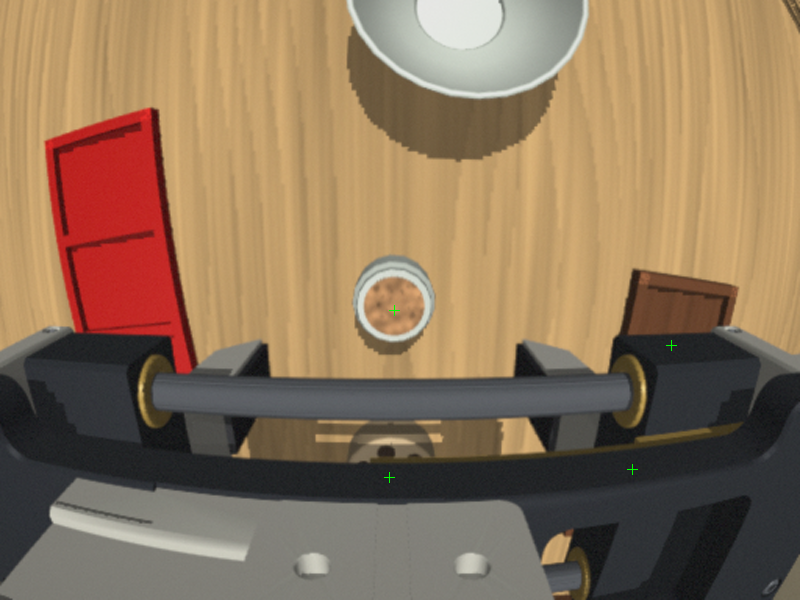

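The wrist view shows the jar's cork at (394,304) against a predicted (394,310), so it is within 2 mm and the TCP stands right above it. Next I descend and grip.

Request:
jog_arm --dp '[[0, 0, 1], [0, 0, 1], [0, 0, 1], [0, 0, 0.7], [0, 0, 0.3], [0, 0, 0]]' --rotation '[[0, 0, 0], [0, 0, 0], [0, 0, 0], [0, 0, 0], [0, 0, 0], [0, 0, 0]]'

```text
t: 4.3
tcp_pos: [0.4399, 0.2623, 0.0221]
orientation: [-2.225, -2.218, -0.001]
contact_force: [-0.8, -0.3, -0.3]
opening: 0.092
finger_force: 0.0
```

Request:
jog_arm --dp '[[0, 0, 0], [0, 0, 0], [0, 0, 0], [0, 0, 0], [0, 0, 0], [0, 0, 0], [0, 0, 0], [0, 0, 0]]' --rotation '[[0, 0, 0], [0, 0, 0], [0, 0, 0], [0, 0, 0], [0, 0, 0], [0, 0, 0], [0, 0, 0], [0, 0, 0]]' --grip -1 --grip_force 25

```text
t: 5.3
tcp_pos: [0.4398, 0.262, 0.0218]
orientation: [2.225, 2.218, 0.0]
contact_force: [-0.3, -0.0, 2.8]
opening: 0.0475
finger_force: 25.0
```

Request:
jog_arm --dp '[[0, 0, -0.5], [0, 0, -1], [0, 0, -1], [-0.98, 0.54, 0], [-0.98, 0.54, 0], [-0.98, 0.54, 0], [-0.98, 0.54, 0], [-0.98, 0.54, 0], [-0.98, 0.54, 0], [-0.98, 0.54, 0], [-0.98, 0.54, 0], [-0.98, 0.54, 0], [-0.98, 0.54, 0], [-0.98, 0.54, 0], [-0.98, 0.54, 0], [0, 0, 0], [0, 0, 0]]' --rotation '[[0, 0, 0], [0, 0, 0], [0, 0, 0], [0, 0, 0], [0, 0, 0], [0, 0, 0], [0, 0, 0], [0, 0, 0], [0, 0, 0], [0, 0, 0], [0, 0, 0], [0, 0, 0], [0, 0, 0], [0, 0, 0], [0, 0, 0], [0, 0, 0], [0, 0, 0]]'

```text
t: 7.42
tcp_pos: [0.6325, -0.0908, 0.097]
orientation: [-2.224, -2.217, -0.0]
contact_force: [-0.6, -0.2, -1.3]
opening: 0.0475
finger_force: 25.0
```

```bash
python3 - <<'E'
from h import *
s=sensors.sense();c=calibration('wrist');im=get_image('wrist')[:,:,::-1].copy()
print(s['tcp_pos'],s['opening'])
im=cv2.resize(im,None,fx=1.5625,fy=1.5625,interpolation=cv2.INTER_CUBIC)
a=np.radians(10.4);o=np.array([.6205,-.163]);ex=np.array([np.cos(a),-np.sin(a)]);ey=np.array([np.sin(a),np.cos(a)])
for x in(-.048,.048):
  for y in(-.113,-.036,.036,.113):
    p=(wproj(np.append(o+ex*x+ey*y,.012),c)+.5)*1.5625
    cv2.drawMarker(im,tuple(int(v) for v in p),(0,255,0),cv2.MARKER_CROSS,12,1)
cv2.imwrite('pics/w2.png',im)
E
```

```text
[ 0.63250961 -0.09081263  0.09699777] 0.04749862233144713
```

View pics/w2.png

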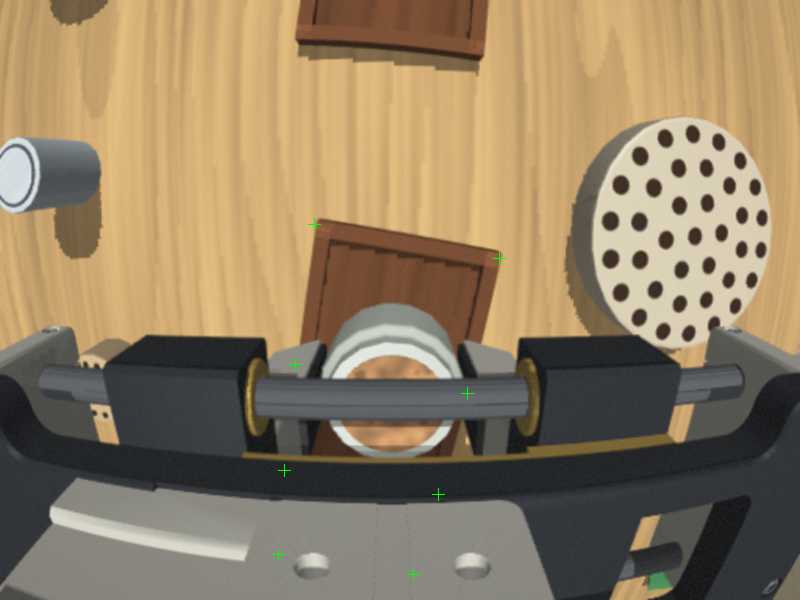

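The tray corners show at (319,219) and (499,251), about 2.5 mm from the prediction, so the place is good. The jar now goes down.

Request:
jog_arm --dp '[[0, 0, 0.8], [0, 0, 0.8], [0, 0, 0.4], [0, 0, 0.3], [0, 0, 0]]' --rotation '[[0, 0, 0], [0, 0, 0], [0, 0, 0], [0, 0, 0], [0, 0, 0]]'

```text
t: 8.1
tcp_pos: [0.633, -0.0912, 0.0278]
orientation: [-2.225, -2.218, -0.0]
contact_force: [1.4, -0.4, -0.7]
opening: 0.0474
finger_force: 25.0
```

Request:
jog_arm --dp '[[0, 0, 0], [0, 0, 0], [0, 0, 0], [0, 0, 0], [0, 0, 0], [0, 0, -1], [0, 0, -1], [0, 0, -1], [0, 0, 0]]' --rotation '[[0, 0, 0], [0, 0, 0], [0, 0, 0], [0, 0, 0], [0, 0, 0], [0, 0, 0], [0, 0, 0], [0, 0, 0], [0, 0, 0]]' --grip 1

```text
t: 9.22
tcp_pos: [0.6345, -0.0918, 0.1202]
orientation: [2.223, 2.215, 0.005]
contact_force: [0.2, 0.2, 0.2]
opening: 0.0916
finger_force: 0.0
```

Request:
jog_arm --dp '[[-0.23, -0.99, 0], [-0.23, -0.99, 0], [-0.23, -0.99, 0], [-0.23, -0.99, 0], [-0.23, -0.99, 0], [-0.23, -0.99, 0], [0, 0, 1], [0, 0, 1], [0, 0, 1], [0, 0, 0.3], [0, 0, 0], [0, 0, 0]]' --rotation '[[0, 0, 0], [0, 0, 0], [0, 0, 0], [0, 0, 0], [0, 0, 0], [0, 0, 0], [0, 0, 0], [0, 0, 0], [0, 0, 0], [0, 0, 0], [0, 0, 0], [0, 0, 0]]'

```text
t: 10.72
tcp_pos: [0.4551, -0.1324, 0.0195]
orientation: [2.225, 2.217, 0.001]
contact_force: [-0.1, 0.0, -0.1]
opening: 0.092
finger_force: 0.0
```

Request:
jog_arm --dp '[[0, 0, 0], [0, 0, 0], [0, 0, 0], [0, 0, 0], [0, 0, 0], [0, 0, 0], [0, 0, 0], [0, 0, 0]]' --rotation '[[0, 0, 0], [0, 0, 0], [0, 0, 0], [0, 0, 0], [0, 0, 0], [0, 0, 0], [0, 0, 0], [0, 0, 0]]' --grip -1

```text
t: 11.72
tcp_pos: [0.4548, -0.1322, 0.0188]
orientation: [2.225, 2.218, 0.0]
contact_force: [0.8, 0.1, 1.1]
opening: 0.0452
finger_force: 25.0
```

Request:
jog_arm --dp '[[0, 0, -0.5], [0, 0, -1], [0, 0, -1], [-0.56, 0.85, 0], [-0.56, 0.85, 0], [-0.56, 0.85, 0], [-0.56, 0.85, 0], [-0.56, 0.85, 0], [-0.56, 0.85, 0], [0, 0, 0], [0, 0, 0]]' --rotation '[[0, 0, 0], [0, 0, 0], [0, 0, 0], [0, 0, 0], [0, 0, 0], [0, 0, 0], [0, 0, 0], [0, 0, 0], [0, 0, 0], [0, 0, 0], [0, 0, 0]]'

```text
t: 13.1
tcp_pos: [0.6064, -0.2331, 0.0939]
orientation: [-2.224, -2.217, 0.001]
contact_force: [-0.6, 0.3, -1.7]
opening: 0.0455
finger_force: 25.0
```

Request:
jog_arm --dp '[[0, 0, 0.8], [0, 0, 0.8], [0, 0, 0.4], [0, 0, 0.26], [0, 0, 0]]' --rotation '[[0, 0, 0], [0, 0, 0], [0, 0, 0], [0, 0, 0], [0, 0, 0]]'

```text
t: 13.72
tcp_pos: [0.6071, -0.2334, 0.0259]
orientation: [-2.225, -2.218, 0.0]
contact_force: [-0.2, 0.8, -0.8]
opening: 0.0455
finger_force: 25.0
```

Request:
jog_arm --dp '[[0, 0, 0], [0, 0, 0], [0, 0, 0], [0, 0, 0], [0, 0, 0], [0, 0, -1], [0, 0, -1], [0, 0, -1], [0, 0, 0], [0, 0, 0]]' --rotation '[[0, 0, 0], [0, 0, 0], [0, 0, 0], [0, 0, 0], [0, 0, 0], [0, 0, 0], [0, 0, 0], [0, 0, 0], [0, 0, 0], [0, 0, 0]]' --grip 1

```text
t: 14.98
tcp_pos: [0.6069, -0.2333, 0.1155]
orientation: [-2.225, -2.217, 0.0]
contact_force: [-0.0, 0.6, -0.3]
opening: 0.0915
finger_force: 0.0
```

Request:
jog_arm --dp '[[0.945, -0.7, 0], [0.945, -0.7, 0], [0.945, -0.7, 0], [0.945, -0.7, 0], [0.945, -0.7, 0], [0.945, -0.7, 0], [0.945, -0.7, 0], [0.945, -0.7, 0], [0, 0, 0], [0, 0, 1], [0, 0, 1], [0, 0, 0.68], [0, 0, 0], [0, 0, 0]]' --rotation '[[0, 0, 0], [0, 0, 0], [0, 0, 0], [0, 0, 0], [0, 0, 0], [0, 0, 0], [0, 0, 0], [0, 0, 0], [0, 0, 0], [0, 0, 0], [0, 0, 0], [0, 0, 0], [0, 0, 0], [0, 0, 0]]'

```text
t: 16.73
tcp_pos: [0.4404, -0.0067, 0.0358]
orientation: [2.226, 2.217, -0.0]
contact_force: [0.5, 0.5, 1.1]
opening: 0.0921
finger_force: 0.0
```

Request:
jog_arm --dp '[[0, 0, 0], [0, 0, 0], [0, 0, 0], [0, 0, 0], [0, 0, 0], [0, 0, 0], [0, 0, 0], [0, 0, 0]]' --rotation '[[0, 0, 0], [0, 0, 0], [0, 0, 0], [0, 0, 0], [0, 0, 0], [0, 0, 0], [0, 0, 0], [0, 0, 0]]' --grip -1

```text
t: 17.73
tcp_pos: [0.44, -0.0062, 0.0355]
orientation: [-2.225, -2.218, -0.0]
contact_force: [-0.3, -0.3, 1.0]
opening: 0.0394
finger_force: 25.0
```

Request:
jog_arm --dp '[[0, 0, -0.5], [0, 0, -1], [0, 0, -1], [-0.74, 0.86, 0], [-0.74, 0.86, 0], [-0.74, 0.86, 0], [-0.74, 0.86, 0], [-0.74, 0.86, 0], [-0.74, 0.86, 0], [-0.74, 0.86, 0], [0, 0, 0], [0, 0, 0]]' --rotation '[[0, 0, 0], [0, 0, 0], [0, 0, 0], [0, 0, 0], [0, 0, 0], [0, 0, 0], [0, 0, 0], [0, 0, 0], [0, 0, 0], [0, 0, 0], [0, 0, 0], [0, 0, 0]]'

```text
t: 19.23
tcp_pos: [0.6192, -0.1616, 0.1098]
orientation: [-2.224, -2.217, 0.001]
contact_force: [0.2, -0.1, -2.4]
opening: 0.0397
finger_force: 25.0
```

Request:
jog_arm --dp '[[0, 0, 0.8], [0, 0, 0.8], [0, 0, 0.4], [0, 0, 0.28], [0, 0, 0]]' --rotation '[[0, 0, 0], [0, 0, 0], [0, 0, 0], [0, 0, 0], [0, 0, 0]]'

```text
t: 19.85
tcp_pos: [0.6199, -0.162, 0.042]
orientation: [-2.225, -2.218, 0.0]
contact_force: [-0.8, -0.3, -1.1]
opening: 0.0395
finger_force: 25.0
```

Request:
jog_arm --dp '[[0, 0, 0], [0, 0, 0], [0, 0, 0], [0, 0, 0], [0, 0, 0], [0, 0, -1], [0, 0, -1], [0, 0, -1], [0, 0, 0], [0, 0, 0]]' --rotation '[[0, 0, 0], [0, 0, 0], [0, 0, 0], [0, 0, 0], [0, 0, 0], [0, 0, 0], [0, 0, 0], [0, 0, 0], [0, 0, 0], [0, 0, 0]]' --grip 1

```text
t: 21.1
tcp_pos: [0.6198, -0.162, 0.1316]
orientation: [-2.224, -2.218, 0.0]
contact_force: [0.3, -0.2, 0.8]
opening: 0.0913
finger_force: 0.0
```

Request:
jog_arm --dp '[[0.92, -0.55, 0], [0.92, -0.55, 0], [0.92, -0.55, 0], [0.92, -0.55, 0], [0.92, -0.55, 0], [0.92, -0.55, 0], [0.92, -0.55, 0], [0.92, -0.55, 0], [0.92, -0.55, 0], [0.92, -0.55, 0], [0.92, -0.55, 0], [0, 0, 0], [0, 0, 1], [0, 0, 1], [0, 0, 1], [0, 0, 0.62], [0, 0, 0], [0, 0, 0]]' --rotation '[[0, 0, 0], [0, 0, 0], [0, 0, 0], [0, 0, 0], [0, 0, 0], [0, 0, 0], [0, 0, 0], [0, 0, 0], [0, 0, 0], [0, 0, 0], [0, 0, 0], [0, 0, 0], [0, 0, 0], [0, 0, 0], [0, 0, 0], [0, 0, 0], [0, 0, 0], [0, 0, 0]]'

```text
t: 23.35
tcp_pos: [0.4399, 0.1415, 0.0238]
orientation: [2.226, 2.217, -0.0]
contact_force: [0.6, -0.5, 0.4]
opening: 0.0915
finger_force: 0.0
```

Request:
jog_arm --dp '[[0, 0, 0], [0, 0, 0], [0, 0, 0], [0, 0, 0], [0, 0, 0], [0, 0, 0], [0, 0, 0]]' --rotation '[[0, 0, 0], [0, 0, 0], [0, 0, 0], [0, 0, 0], [0, 0, 0], [0, 0, 0], [0, 0, 0]]' --grip -1

```text
t: 24.22
tcp_pos: [0.4397, 0.1422, 0.0238]
orientation: [-2.225, -2.218, -0.001]
contact_force: [-1.7, 0.4, 6.2]
opening: 0.061
finger_force: 25.0
```

Request:
jog_arm --dp '[[0, 0, -0.5], [0, 0, -1], [0, 0, -1], [0.38, 0.99, 0], [0.38, 0.99, 0], [0.38, 0.99, 0], [0.38, 0.99, 0], [0.38, 0.99, 0], [0.38, 0.99, 0], [0.38, 0.99, 0], [0, 0, 0], [0, 0, 0]]' --rotation '[[0, 0, 0], [0, 0, 0], [0, 0, 0], [0, 0, 0], [0, 0, 0], [0, 0, 0], [0, 0, 0], [0, 0, 0], [0, 0, 0], [0, 0, 0], [0, 0, 0], [0, 0, 0]]'

```text
t: 25.72
tcp_pos: [0.6469, 0.2206, 0.0986]
orientation: [-2.225, -2.217, 0.002]
contact_force: [0.2, 0.5, -2.7]
opening: 0.0617
finger_force: 25.0
```

```bash
python3 - <<'E'
from h import *
s=sensors.sense();c=calibration('wrist');im=get_image('wrist')[:,:,::-1].copy()
print(s['tcp_pos'],s['opening'])
im=cv2.resize(im,None,fx=1.5625,fy=1.5625,interpolation=cv2.INTER_CUBIC)
a=np.radians(5.9);o=np.array([.642,.158]);ex=np.array([np.cos(a),-np.sin(a)]);ey=np.array([np.sin(a),np.cos(a)])
for x in(-.048,.048):
  for y in(-.113,.113):
    p=(wproj(np.append(o+ex*x+ey*y,.012),c)+.5)*1.5625
    cv2.drawMarker(im,tuple(int(v) for v in p),(0,255,0),cv2.MARKER_CROSS,12,1)
cv2.imwrite('pics/w3.png',im)
E
```

```text
[0.64690358 0.22061494 0.09857868] 0.06167344813561233
```

View pics/w3.png

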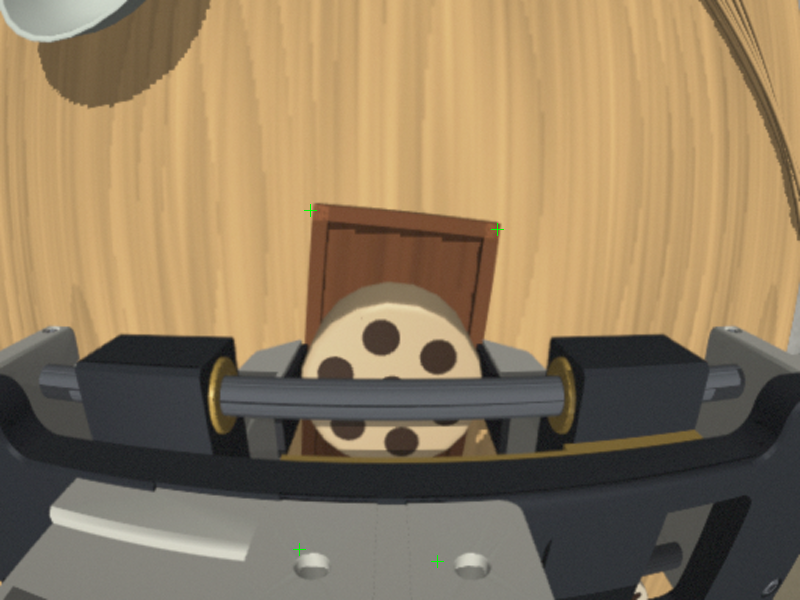

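Tray corners are at (314,204) and (499,222), within about 2.5 mm of the prediction again. I'll lower the seven-hole mould with a small correction.

Request:
jog_arm --dp '[[0.07, 0.05, 0.8], [0, 0, 0.8], [0, 0, 0.4], [0, 0, 0.28], [0, 0, 0]]' --rotation '[[0, 0, 0], [0, 0, 0], [0, 0, 0], [0, 0, 0], [0, 0, 0]]'

```text
t: 26.4
tcp_pos: [0.6491, 0.2231, 0.0301]
orientation: [-2.225, -2.218, 0.001]
contact_force: [-0.2, -0.2, -2.4]
opening: 0.0615
finger_force: 25.0
```

Request:
jog_arm --dp '[[0, 0, 0], [0, 0, 0], [0, 0, 0], [0, 0, 0], [0, 0, 0], [0, 0, -1], [0, 0, -1], [0, 0, -1], [0, 0, 0], [0, 0, 0]]' --rotation '[[0, 0, 0], [0, 0, 0], [0, 0, 0], [0, 0, 0], [0, 0, 0], [0, 0, 0], [0, 0, 0], [0, 0, 0], [0, 0, 0], [0, 0, 0]]' --grip 1

```text
t: 27.65
tcp_pos: [0.6489, 0.2232, 0.1196]
orientation: [-2.225, -2.218, 0.001]
contact_force: [0.3, 0.9, -0.4]
opening: 0.0918
finger_force: 0.0
```

Request:
jog_arm --dp '[[-0.97, -0.525, 0], [-0.97, -0.525, 0], [-0.97, -0.525, 0], [-0.97, -0.525, 0], [-0.97, -0.525, 0], [-0.97, -0.525, 0], [-0.97, -0.525, 0], [-0.97, -0.525, 0], [-0.97, -0.525, 0], [-0.97, -0.525, 0], [-0.97, -0.525, 0], [-0.97, -0.525, 0], [-0.97, -0.525, 0], [-0.97, -0.525, 0], [-0.97, -0.525, 0], [-0.97, -0.525, 0], [-0.97, -0.525, 0]]' --rotation '[[0, 0, 0], [0, 0, 0], [0, 0, 0], [0, 0, 0], [0, 0, 0], [0, 0, 0], [0, 0, 0], [0, 0, 0], [0, 0, 0], [0, 0, 0], [0, 0, 0], [0, 0, 0], [0, 0, 0], [0, 0, 0], [0, 0, 0], [0, 0, 0], [0, 0, 0]]'

```text
t: 29.78
tcp_pos: [0.3787, -0.2711, 0.1193]
orientation: [-2.224, -2.217, 0.001]
contact_force: [-0.1, -0.2, -0.2]
opening: 0.0922
finger_force: 0.0
```

Request:
jog_arm --dp '[[0, 0, 0], [0, 0, 0], [0, 0, 0], [0, 0, 0], [0, 0, 0], [0, 0, 0], [0, 0, 0], [0, 0, 0]]' --rotation '[[0, 0, 0.9], [0, 0, 0.9], [0, 0, 0.9], [0, 0, 0.9], [0, 0, 0.9], [0, 0, 0.9], [0, 0, 0], [0, 0, 0]]'

```text
t: 30.78
tcp_pos: [0.3796, -0.2704, 0.1197]
orientation: [-2.813, -1.397, 0.001]
contact_force: [0.3, 0.2, 0.3]
opening: 0.092
finger_force: 0.0
```

```bash
python3 - <<'E'
from h import *
s=sensors.sense();c=calibration('wrist');im=get_image('wrist')[:,:,::-1].copy()
v=s['orientation'];print(s['tcp_pos'],v,'phi',np.degrees(2*np.arctan2(v[1],v[0]))-90)
print('bottle',onz('side',(265,122),0),onz('scene',(139,258),0))
im=cv2.resize(im,None,fx=1.5625,fy=1.5625,interpolation=cv2.INTER_CUBIC)
a=np.radians(37.2);o=np.array([.381,-.272]);ex=np.array([np.cos(a),-np.sin(a)]);ey=np.array([np.sin(a),np.cos(a)])
for x in(-.018,.018):
  for y in(-.046,.046):
    p=(wproj(np.append(o+ex*x+ey*y,.03),c)+.5)*1.5625;print(x,y,p.round())
    cv2.drawMarker(im,tuple(int(v) for v in p),(0,255,0),cv2.MARKER_CROSS,12,1)
cv2.imwrite('pics/w4.png',im)
E
```

```text
[ 0.37960073 -0.2703653   0.11970655] [-2.81301178e+00 -1.39731363e+00  1.12333916e-03] phi -397.1698555475542
bottle [ 0.52087322 -0.45252402] [ 0.53400654 -0.46158101]
-0.018 -0.046 [365. 392.]
-0.018 0.046 [362. 227.]
0.018 -0.046 [429. 392.]
0.018 0.046 [433. 227.]
```

View pics/w4.png

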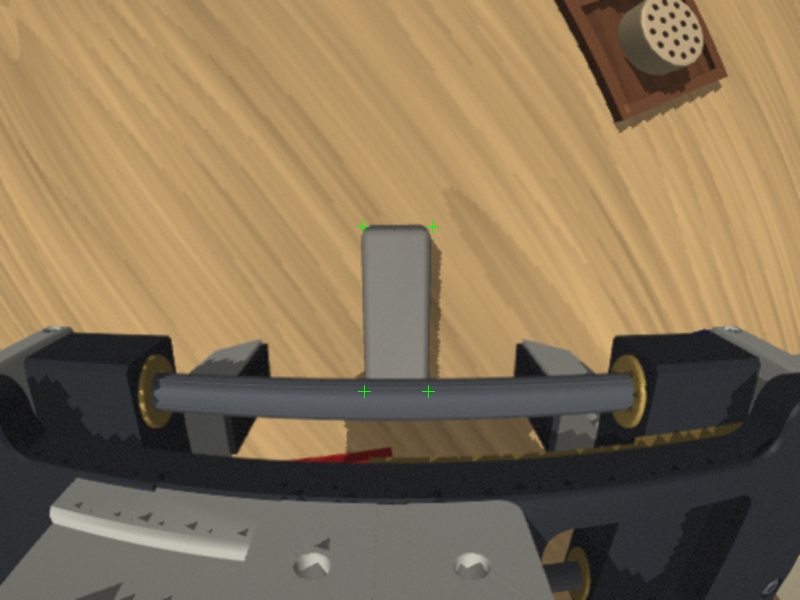

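The stone's top edges are at columns 363–431 with the end at row 227, matching the marks. The jaws straddle it and the bottle is well clear.

Request:
jog_arm --dp '[[0, 0, 1], [0, 0, 1], [0, 0, 1], [0, 0, 0.27], [0, 0, 0], [0, 0, 0]]' --rotation '[[0, 0, 0], [0, 0, 0], [0, 0, 0], [0, 0, 0], [0, 0, 0], [0, 0, 0]]'

```text
t: 31.58
tcp_pos: [0.3805, -0.271, 0.0229]
orientation: [2.814, 1.394, 0.001]
contact_force: [-0.1, -0.9, -0.0]
opening: 0.0921
finger_force: 0.0
```

Request:
jog_arm --dp '[[0, 0, 0], [0, 0, 0], [0, 0, 0], [0, 0, 0], [0, 0, 0], [0, 0, 0], [0, 0, 0], [0, 0, 0]]' --rotation '[[0, 0, 0], [0, 0, 0], [0, 0, 0], [0, 0, 0], [0, 0, 0], [0, 0, 0], [0, 0, 0], [0, 0, 0]]' --grip -1 --grip_force 40

```text
t: 32.58
tcp_pos: [0.38, -0.2707, 0.022]
orientation: [2.815, 1.394, 0.0]
contact_force: [0.4, -1.2, -0.3]
opening: 0.0358
finger_force: 40.0
```

Request:
jog_arm --dp '[[0, 0, -0.5], [0, 0, -1], [0, 0, -1], [0, 0, -1], [0, 0, 0], [0, 0, 0], [0, 0, 0], [0, 0, 0], [0, 0, 0], [0, 0, 0]]' --rotation '[[0, 0, 0], [0, 0, 0], [0, 0, 0], [0, 0, 0], [0, 0, -0.9], [0, 0, -0.9], [0, 0, -0.9], [0, 0, -0.9], [0, 0, -0.9], [0, 0, 0]]'

```text
t: 33.83
tcp_pos: [0.3794, -0.2705, 0.1275]
orientation: [-2.342, -2.093, -0.0]
contact_force: [-0.2, 0.0, -3.5]
opening: 0.0356
finger_force: 40.0
```

Request:
jog_arm --dp '[[0.978, 0.508, 0], [0.978, 0.508, 0], [0.978, 0.508, 0], [0.978, 0.508, 0], [0.978, 0.508, 0], [0.978, 0.508, 0], [0.978, 0.508, 0], [0.978, 0.508, 0], [0.978, 0.508, 0], [0.978, 0.508, 0], [0.978, 0.508, 0], [0.978, 0.508, 0], [0.978, 0.508, 0], [0.978, 0.508, 0], [0, 0, 0], [0, 0, 0]]' --rotation '[[0, 0, 0], [0, 0, 0], [0, 0, 0], [0, 0, 0], [0, 0, 0], [0, 0, 0], [0, 0, 0], [0, 0, 0], [0, 0, 0], [0, 0, 0], [0, 0, 0], [0, 0, 0], [0, 0, 0], [0, 0, 0], [0, 0, 0], [0, 0, 0]]'

```text
t: 35.83
tcp_pos: [0.6369, 0.1133, 0.1269]
orientation: [2.343, 2.092, -0.002]
contact_force: [0.5, -1.2, -2.5]
opening: 0.0359
finger_force: 40.0
```

Request:
jog_arm --dp '[[0, 0, 1], [0, 0, 1], [0, 0, 0.8], [0, 0, 0.48], [0, 0, 0], [0, 0, 0]]' --rotation '[[0, 0, 0], [0, 0, 0], [0, 0, 0], [0, 0, 0], [0, 0, 0], [0, 0, 0]]'

```text
t: 36.58
tcp_pos: [0.638, 0.1135, 0.0294]
orientation: [2.342, 2.093, 0.001]
contact_force: [-0.4, -0.2, -3.0]
opening: 0.0355
finger_force: 40.0
```

Request:
jog_arm --dp '[[0, 0, 0], [0, 0, 0], [0, 0, 0], [0, 0, 0], [0, 0, 0], [0, 0, 0], [0, 0, -1], [0, 0, -1], [0, 0, -1], [0, 0, -1], [-0.2, -1, -1], [-0.2, -1, -1], [-0.2, -1, -1], [-0.2, -1, 0], [-0.2, -1, 0], [0, -1, 0], [0, -1, 0], [0, 0, 0], [0, 0, 0]]' --rotation '[[0, 0, 0], [0, 0, 0], [0, 0, 0], [0, 0, 0], [0, 0, 0], [0, 0, 0], [0, 0, 0], [0, 0, 0], [0, 0, 0], [0, 0, 0], [0, 0, 0], [0, 0, 0], [0, 0, 0], [0, 0, 0], [0, 0, 0], [0, 0, 0], [0, 0, 0], [0, 0, 0], [0, 0, 0]]' --grip 1

```text
t: 38.95
tcp_pos: [0.4262, 0.1075, 0.239]
orientation: [2.341, 2.094, 0.002]
contact_force: [-0.5, -0.4, -0.4]
opening: 0.0918
finger_force: 0.0
```

```bash
python3 - <<'E'
from h import *
for n,sl in(('side',(slice(135,300),slice(170,330))),('scene',(slice(145,260),slice(150,360)))):
    im=get_image(n)[:,:,::-1];k=3.6 if n=='side' else 3.8
    cv2.imwrite(f'pics/{n}_end.png',cv2.resize(im[sl],None,fx=k,fy=k,interpolation=cv2.INTER_CUBIC))
E
```

View pics/side_end.png

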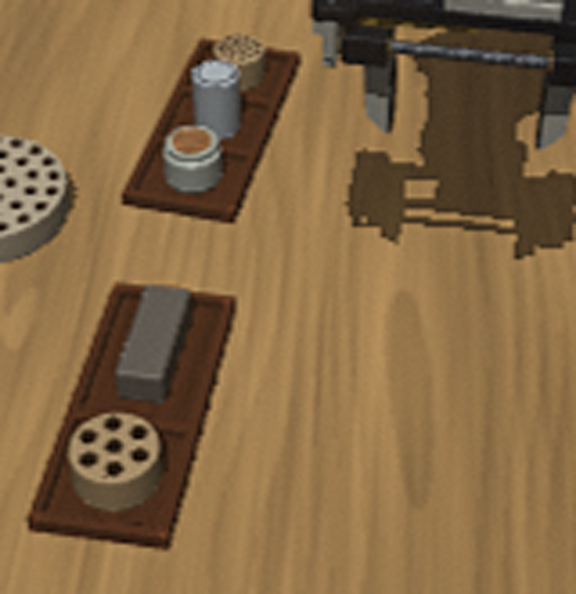

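View pics/scene_end.png

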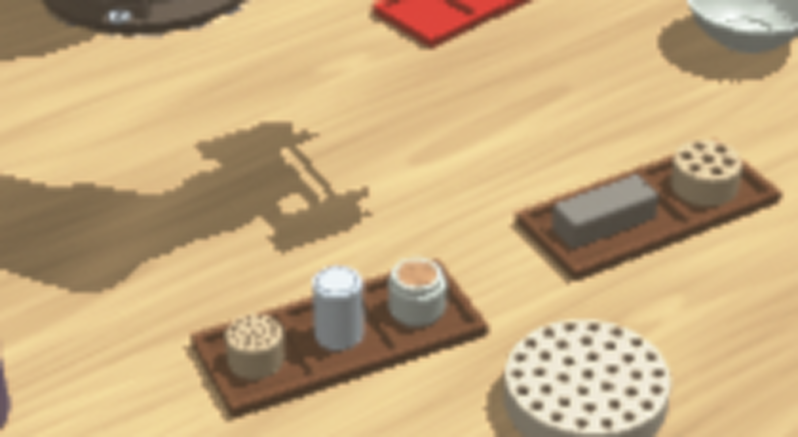

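All five pieces stand in their compartments. In the side view the tops are at (240,48), (216,75), (193,142) and (115,446), with the stone at (155,335). A quick numeric check comes before I hand in.

```bash
python3 - <<'E'
from h import *
T={'3':((.6205,-.163),10.4),'2':((.642,.158),5.9)}
for k,a,b,t in(('fine',(240,48),(254,332),'3'),('tin',(216,75),(338,282),'3'),('jar',(193,142),(418,273),'3'),('coarse',(115,446),(707,160),'2')):
    X=tri(sc(a),cc(b));o,g=T[t];g=np.radians(g);d=X[:2]-o
    print(k,'x',round(d@[np.cos(g),-np.sin(g)],4),'y',round(d@[np.sin(g),np.cos(g)],4),'ztop',X[2].round(4))
E
```

```text
fine x -0.0014 y -0.0735 ztop 0.0363
tin x -0.0019 y 0.001 ztop 0.0608
jar x -0.0023 y 0.0725 ztop 0.0441
coarse x -0.0003 y 0.0632 ztop 0.0352
```

```bash
python3 -c "
from plant import ctrl
print(ctrl.hand_in())"
```

```text
the job is handed in; nothing more can be done
None
```

Both kits are made up and handed in at about 39 s of the 109 s allowed. The final pictures show all five pieces upright in their compartments; the moulds, tin and jar measured within about 3 mm of centre, the stone was checked by eye, and hand-in returned no verdict.

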